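Slide the stray spray can back into the counter rack

ROBOT

A 6-joint arm with a two-finger parallel gripper is mounted at the origin on the work surface. World frame = base frame: x ahead of the robot, y to its left, z up, the work surface at z = 0. Lengths are in m, angles in rad, forces in N, time in s.
With the tool pointing down it reaches from about 0.3 to 1 m from the base axis. Payload 5.1 kg.
Tool frame: the origin (TCP) lies midway between the tips of the shut fingers; the grasp point (between the pads) lies 19 mm behind it; z points along the fingers, y is the line along which they close (so a half turn about z gives the same grasp; the last joint's range is limited). The gripper opens to 95 mm and grips with 3 to 60 N. Pads are 20 mm wide; open, the fingers measure 119 mm over their backs; the gripper's body (75 mm by 180 mm) begins 59 mm behind the grasp point.
Start: joints at [1.031, 0.124, 1.65, -0, 1.367, -0.083], TCP at [0.287, 0.583, 0.19] pointing down, gripper open.
Joint ranges: [-2.61, 2.61], [-1.02, 2.33], [0.03, 2.71], [-1.35, 4.49], [0.32, 2.68], [-2.91, 2.91]. Speed limits (rad/s): [2.57, 2.57, 3.14, 3.14, 3.14, 3.14].

INTERFACE

Orientations are given as a unit quaternion [x, y, z, w].
In Python, from plant import arm gives the robot as it stands.
- The arm moves only by the shell command python3 -m creep 'ROWS' [OPENING] [FORCE]. ROWS is JSON, a list that holds one entry, the list of rows, each a list of 6 numbers: the shift along the world's x, y, z in m, then the turn, a rotation vector about the world's x, y, z in degrees. A call has 1 to 12 rows; each row is the pose to reach, as a shift and turn from the pose commanded when the call began; what a row does not reach only later rows make up. A row lasts 1/12 s, in which the tool goes at most 41.7 mm and 7.16 degrees, less where a joint would pass 70% of its speed; a pose out of reach is approached as far as the arm can. A call with a gripper value outside its range is refused whole. OPENING is the finger opening in m, from 0 to 0.0951, set as the call begins (- or left out, the last holds). The fingers move at their own pace and stop on an object; FORCE is the grip in N (left out, the last holds). Time passes only in rows, so rows that repeat a pose let the fingers close. It gives the time, the measured TCP pose, the force, the opening and the grip force at its end, in the units of the state.
- arm.state(): the state, without advancing time (a new reading comes with each control period).
- arm.snapshot(name): name is "side" or "top" or "wrist"; returns a dict with "image" (384x512x3 uint8, red, green, blue), "fx", "fy", "cx", "cy" (pixels), "dist" ([k1, k2, p1, p2, k3] as OpenCV has them; the pictures are not rectified), "R" (3x3) and "t" (3): a world point X has camera coordinates R X + t. Camera axes: x right, y down, z forward; pixel columns grow to the right and rows downward; lengths in m; the calibration is good to about 2 mm. A picture is of the moment at which its call begins. There is no depth.
- arm.hand_in(): hands the job in; it is judged then, once.
Trained networks look in the newest picture that a camera, given by its name, has taken for a name from the list of things; names that differ only in an ending like _2 or _b are one class to them, and where a whole thing is asked for, a point or a joint stands for the part that bears it (a point fixed in the world has none). Each returns a list of dicts, best first, with "p" (0 to 1); they miss things now and then, are a little off and sometimes report something else, mostly with a low value. They report only what shows in the picture. A call takes as long as a camera call.
- arm.trace(camera, name): "region" (384x512 bool, what is visible of it) and "at" ([row, column] in pixels, amid what is visible of it).
- arm.tip_of(camera, name): "at" ([row, column] in pixels: a listed point, or the origin of a listed thing).
The state is a dict: "time_s": time; "q": joint angles; "joint_velocities": joint speeds; "effort": joint torques, N m; "tcp_pos": TCP position; "tool_rot": TCP orientation; "contact_force": force on the tool from outside, world axes, zero at the start; "wrist_torque": the same for the moment, N m; "gripper_width": finger opening in m; "gripper_force": force on a finger pad.
Only numpy, scipy, OpenCV 4.12 (cv2) and the standard library are available. Lean on these libraries where they do the work, as an engineer would, in place of code of your own. Each camera call takes 0.05 s, during which the arm holds its last target. There are 200 camera calls.

TASK

One spray can stands out on the counter on the far side of the small three-bay rack, which faces away from you. With the fingertips, push it slowly along the counter, touching only the lower half of its body so that it does not tip, into the rack's empty bay until it stands on the round mark there, in line with the other two cans. Do not lift, squeeze or ram it, and leave everything else where it stands.

Things in the scene. Friction and masses are not known exactly. Their poses are not given: they have to be found in the camera images.
- can: the stray can: upright aerosol can, rigid cylinder 50 mm across and 165 mm tall, about 0.2 kg, bare metal with a pale paper band and a narrower white cap (39 mm across, above 135 mm). Origin: centre of its underside; z up along its axis. Its lower half is what lies below 80 mm. It slides on the plywood counter (friction coefficient about 0.5 to 0.7), and may tip if pushed more than about 35 mm above the counter.
- spot: centre of the round mark (a thin dark ring 50 mm across printed on the counter, nothing to bump into) in the rack's empty bay, where the can must stand. Any of the three bays may be the empty one.
- rack: fixed three-bay rack of 3 mm sheet steel, no floor, open to its own -x side, which faces away from the robot within 7 degrees. Origin on the counter, centre of the middle bay; x points into the bays (to the robot), y along the row. Bay centres at y = -74, 0, 74 mm, x = 0; 71 mm clear. Dividers, 35 mm high, run from x = -12 mm to the back wall (inner face x = 30 mm, 60 mm high).
- stock_a: a can already standing in the rack: upright aerosol can, rigid cylinder 50 mm across and 165 mm tall, about 0.2 kg, bare metal with a pale paper band and a narrower white cap (39 mm across, above 135 mm). Origin: centre of its underside.
- stock_b: the other can already standing in the rack, the same in shape and size. Origin: centre of its underside.
- tape: bystander: roll of black tape lying flat, 90 mm across, 24 mm high. Origin: centre of its underside.
- screws: bystander: carton of screws, 85 x 55 mm (its x, y), 30 mm high. Origin: centre of its underside.
- discs: bystander: stack of grinding discs, 115 mm across, 21 mm high. Origin: centre of its underside.
- driver: bystander: screwdriver about 200 mm long lying along its x, about 30 mm high. Origin: underside, near its middle.
- tee: bystander: white plastic pipe tee lying flat, 90 x 75 mm, 38 mm high. Origin: on the counter, under the crossing of its bores.
- putty: bystander: small tin, 80 mm across, 70 mm high. Origin: centre of its underside.

How it is judged:
By the outcome, as a careful person would: the job done as asked, in the order asked, and still so for the second after the job is handed in, with the robot touching nothing.
It also fails if it takes over 56 s, if anything falls off the work surface, if the arm or the gripper's body presses on something with over 40 N, if the wrist force passes 120 N, or if a joint passes its speed limit or range.

## Working session

There is one attempt and no reset: what is moved stays moved. The work goes in short steps, Python scripts to look and compute and a shell command to move; the robot and the scene stay as the last step left them, time stands still between calls to the robot, and variables do not carry over. Pictures are saved under pics/ and viewed, at most 10 in all, crops included, and the job is handed in when it is done.

```bash
mkdir -p pics; cat > h.py <<'E'
import numpy as np, cv2
from plant import arm
def K(s): return np.array([[s['fx'],0,s['cx']],[0,s['fy'],s['cy']],[0,0,1.]])
def ray(s,rc):
    p=cv2.undistortPoints(np.array([[[rc[1],rc[0]]]],float),K(s),np.array(s['dist'],float))[0,0]
    R=np.array(s['R']);t=np.array(s['t'])
    return -R.T@t, R.T@np.array([p[0],p[1],1])
def onz(s,rc,z=0.):
    o,d=ray(s,rc); return o+d*(z-o[2])/d[2]
def proj(s,X):
    R=np.array(s['R']);rv=cv2.Rodrigues(R)[0]
    return cv2.projectPoints(np.array(X,float).reshape(-1,3),rv,np.array(s['t'],float),K(s),np.array(s['dist'],float))[0][:,0]
E
python3 - <<'E'
from h import *
S={}
for c in ("side","top"):
    s=arm.snapshot(c);S[c]=s
    im=s['image'][:,:,::-1].copy(); print(c,'cam at',ray(s,(0,0))[0].round(3))
    for n in ("can","spot","rack","stock_a","tape","screws","discs","driver","tee","putty"):
        for d in arm.tip_of(c,n)[:3]:
            if d['p']>.2: print(c,n,round(d['p'],2),np.round(d['at'],1),onz(s,d['at'])[:2].round(3))
    cv2.imwrite(f'pics/{c}0.png',im)
a=cv2.imread('pics/side0.png');b=cv2.imread('pics/top0.png')
E
```

```text
side cam at [-0.254 -0.781  0.812]
side can 0.66 [191.6 278.5] [0.652 0.   ]
side can 0.65 [181.2 194.5] [0.5  0.22]
side rack 0.66 [222.4 230.1] [ 0.441 -0.012]
side stock_a 0.92 [236.1 246.6] [ 0.433 -0.086]
side stock_a 0.87 [209.7 216. ] [0.451 0.06 ]
side tape 0.97 [181.5 191.3] [0.492 0.225]
side screws 0.96 [241.9 300. ] [ 0.52 -0.2 ]
side discs 0.67 [245.1 358. ] [ 0.623 -0.314]
side driver 0.67 [154.2 204.7] [0.633 0.329]
side driver 0.67 [221.9 231.2] [ 0.445 -0.012]
side tee 0.83 [291.9 320.5] [ 0.418 -0.352]
side putty 0.58 [167.8 144.4] [0.43  0.395]
top cam at [0.296 0.036 1.059]
top can 0.79 [149.6 251.5] [0.642 0.009]
top spot 0.49 [213.4 269.4] [ 0.449 -0.015]
top rack 0.87 [217.6 265.6] [ 0.438 -0.002]
top stock_a 0.89 [216.8 241.8] [0.45  0.063]
top stock_a 0.68 [213.7 296.3] [ 0.437 -0.089]
top tape 0.64 [208.6 183.7] [0.496 0.223]
top tape 0.55 [241.2 127.5] [0.426 0.391]
top screws 0.65 [179.9 332.3] [ 0.519 -0.208]
top discs 0.69 [145.9 360.8] [ 0.608 -0.311]
top discs 0.53 [205.9 182. ] [0.505 0.227]
top driver 0.83 [171.3 147. ] [0.621 0.319]
top tee 0.9 [206.1 390.4] [ 0.42 -0.36]
```

View pics/side0.png

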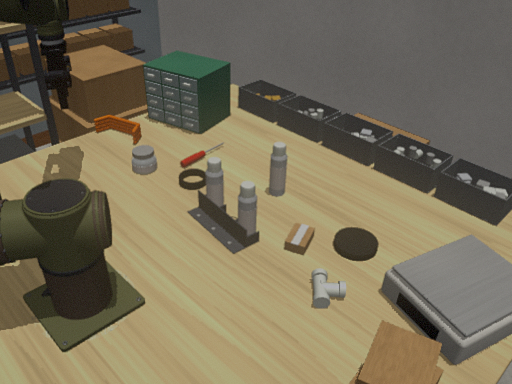

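View pics/top0.png

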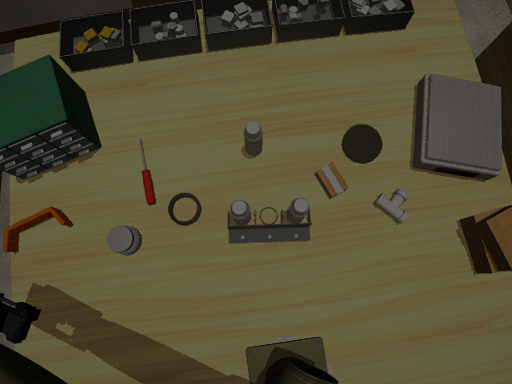

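Middle bay is empty (ring at about row 215, col 269 in the top view). The stray can's foot is at about row 152, col 254, with clear counter between them. Next I'll refine both positions.

```bash
cat > fit.py <<'E'
from h import *
from scipy.optimize import minimize
a=np.linspace(0,2*np.pi,40)
def canpts(x,y):
    return np.array([(x+r*np.cos(t),y+r*np.sin(t),z) for r,z in((.025,0),(.025,.135),(.0195,.165)) for t in a])
def mask(s,x,y):
    m=np.zeros((384*4,512*4),np.uint8)
    cv2.fillConvexPoly(m,cv2.convexHull((proj(s,canpts(x,y))*4+1.5).round().astype(np.int32)),1)
    return cv2.resize(m.astype(np.float32),(512,384),interpolation=cv2.INTER_AREA)
def fit(views,x0):
    f=lambda p:sum(1-np.minimum(mask(s,*p),r).sum()/np.maximum(mask(s,*p),r).sum() for s,r in views)
    o=minimize(f,x0,method='Nelder-Mead',options=dict(initial_simplex=np.array(x0)+[[0,0],[.01,0],[0,.01]],xatol=2e-4)); return o.x,o.fun/len(views)
def near(s,c,n,g):
    u=proj(s,[[g[0],g[1],.08]])[0][::-1]
    L=[d for d in arm.trace(c,n)]
    d=min(L,key=lambda d:np.hypot(*(np.array(d['at'])-u))); return d['region'].astype(np.float32),d['p']
E
python3 - <<'E'
from fit import *
S={c:arm.snapshot(c) for c in("side","top")}
for n,g in(("can",(.645,.005)),("stock_a",(.45,.063)),("stock_a",(.437,-.089))):
    v=[(S[c],near(S[c],c,n,g)[0]) for c in S]
    print(n,g,fit(v,g),[fit([w],g)[0].round(4) for w in v])
for c in S:
  for d in arm.trace(c,"spot")[:2]: print(c,d['p'],d['region'].sum(),onz(S[c],d['at']))
st=arm.state();print(st['tcp_pos'],st['tool_rot'],st['time_s'])
im=S['top']['image'][195:250,215:325,::-1]
cv2.imwrite('pics/t1.png',cv2.resize(im,None,fx=7,fy=7,interpolation=cv2.INTER_CUBIC))
E
```

```text
can (0.645, 0.005) (array([0.64710889, 0.00383949]), np.float64(0.12223830819129944)) [array([0.6477, 0.0044]), array([0.6429, 0.0045])]
stock_a (0.45, 0.063) (array([0.45229665, 0.06491187]), np.float64(0.2132280170917511)) [array([0.4732, 0.0876]), array([0.4475, 0.0637])]
stock_a (0.437, -0.089) (array([ 0.43514967, -0.08333697]), np.float64(0.2178003489971161)) [array([ 0.4354, -0.0839]), array([ 0.4329, -0.082 ])]
top 0.44 547 [0.67468541 0.00928014 0.        ]
[0.28670954 0.5833363  0.1899646 ] [ 2.26401663e-01  9.74034028e-01 -5.54606502e-06  4.00195922e-06] 1.6
```

View pics/t1.png

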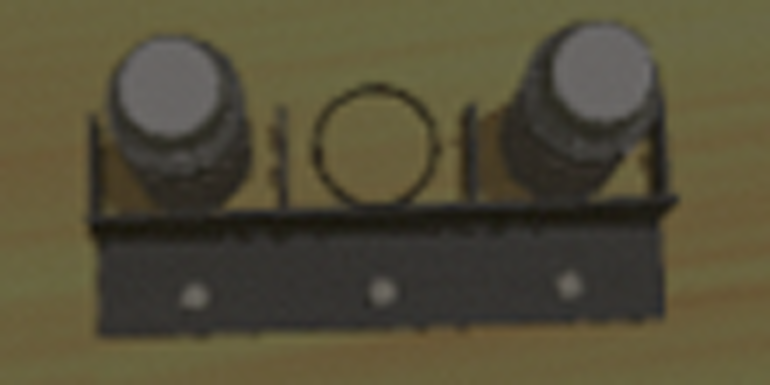

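The crop shows the ring centred at about row 215.5, col 268.3, with the rack turned roughly 1.5–2°. Next I'll compute its position and start moving: up and around, clear of everything.

```bash
python3 - <<'E'
from h import *
s=arm.snapshot("top")
f=lambda c,r:(195+(r+.5)/7-.5,215+(c+.5)/7-.5)
C=onz(s,f(376.5,146.5));print("ring",C)
a=onz(s,f(195,296),.0);b=onz(s,f(569,286),.0);print("bolts",a,b,np.degrees(np.arctan2(b[0]-a[0],a[1]-b[1])))
for q in((94,205),(664,203)):print(onz(s,f(*q),.06))
from scipy.spatial.transform import Rotation as R
print(R.from_quat(arm.state()['tool_rot']).as_matrix().round(3))
E
python3 -m creep '[[[0,0,0.04,0,0,0],[0.03,0,0.07,0,0,3],[0.07,0,0.1,0,0,6],[0.11,0,0.1,0,0,10],[0.15,0,0.1,0,0,14],[0.19,0,0.1,0,0,18],[0.23,0,0.1,0,0,22],[0.27,0,0.1,0,0,26],[0.31,0,0.1,0,0,26],[0.35,0,0.1,0,0,26],[0.35,0,0.1,0,0,26]]]' 0.03
```

```text
ring [ 0.44327197 -0.01075728  0.        ]
bolts [0.39429579 0.06925037 0.        ] [ 0.37704196 -0.07823395  0.        ] -6.672566380338319
[0.4279893  0.10046708 0.06      ]
[ 0.39811552 -0.11231618  0.06      ]
[[-0.897  0.441 -0.   ]
 [ 0.441  0.897 -0.   ]
 [ 0.    -0.    -1.   ]]
time_s: 2.57
tcp_pos: [0.6436, 0.5804, 0.2836]
tool_rot: [0.005, 1.0, -0.002, -0.001]
contact_force: [0.2, 0.7, -2.1]
gripper_width: 0.0313
gripper_force: 0.0
```

Clear of contact. The green cabinet is nearby, so I'll go to -y first, then forward while tilting 45°, staying high.

```bash
python3 -m creep '[[[0,-0.03,0.01,0,0,0],[0,-0.07,0.02,0,0,0],[0,-0.11,0.02,0,0,0],[0,-0.15,0.02,0,0,0],[0,-0.19,0.02,0,0,0],[0.02,-0.225,0.02,0,7,0],[0.04,-0.26,0.02,0,14,0],[0.06,-0.295,0.02,0,21,0],[0.08,-0.33,0.02,0,28,0],[0.1,-0.36,0.02,0,35,0],[0.12,-0.39,0.02,0,42,0],[0.12,-0.42,0.02,0,45,0]]]' 0.03
python3 -m creep '[[[0,-0.03,0,0,0,0],[0,-0.07,0,0,0,0],[0,-0.11,0,0,0,0],[0,-0.145,0,0,0,0],[0,-0.156,0,0,0,0],[0,-0.156,0,0,0,0],[0,-0.156,0,0,0,0]]]'
python3 - <<'E'
from h import *
from scipy.spatial.transform import Rotation as R
st=arm.state();print(st['tcp_pos'],R.from_quat(st['tool_rot']).as_matrix().round(3),st['q'])
E
```

```text
time_s: 3.57
tcp_pos: [0.7588, 0.1624, 0.3015]
tool_rot: [0.002, 0.922, -0.001, -0.388]
contact_force: [1.0, 0.3, -3.7]
gripper_width: 0.0303
gripper_force: 0.0
time_s: 4.15
tcp_pos: [0.7567, 0.0075, 0.3099]
tool_rot: [0.002, 0.924, -0.0, -0.383]
contact_force: [0.6, 0.8, -0.0]
gripper_width: 0.0299
gripper_force: 0.0
[0.75666696 0.00752836 0.30992784] [[-0.707  0.003 -0.707]
 [ 0.003  1.     0.001]
 [ 0.707 -0.002 -0.707]] [-0.04723882  0.94399857  0.48376307 -0.05445469  2.49798312 -1.64477394]
```

```bash
python3 -m creep '[[[0,-0.003,-0.03,0,0,0],[0,-0.003,-0.065,0,0,0],[0,-0.003,-0.1,0,0,0],[0,-0.003,-0.135,0,0,0],[0,-0.003,-0.17,0,0,0],[0,-0.003,-0.2,0,0,0],[0,-0.003,-0.23,0,0,0],[0,-0.003,-0.25,0,0,0],[0,-0.003,-0.26,0,0,0],[0,-0.003,-0.26,0,0,0],[0,-0.003,-0.26,0,0,0]]]'
python3 - <<'E'
from fit import *
from scipy.spatial.transform import Rotation as R
st=arm.state();print(st['tcp_pos'],R.from_quat(st['tool_rot']).as_matrix().round(3),st['q'])
S={c:arm.snapshot(c) for c in("side","top")}
v=[(S[c],near(S[c],c,"can",(.645,.005))[0]) for c in S]
print(fit(v,(.645,.005)),[fit([w],(.645,.005))[0].round(4) for w in v])
a=S['side']['image'][120:240,200:360,::-1];b=S['top']['image'][70:250,180:340,::-1]
a=cv2.resize(a,(400,300));b=cv2.resize(b,(400,450))
a=cv2.copyMakeBorder(a,0,150,0,0,0)
cv2.imwrite('pics/d1.png',np.hstack([a,b]))
E
```

```text
time_s: 5.07
tcp_pos: [0.757, 0.0054, 0.0507]
tool_rot: [0.001, 0.924, -0.001, -0.383]
contact_force: [-0.4, 0.8, 0.6]
gripper_width: 0.0297
gripper_force: 0.0
[0.7569735  0.00537408 0.05069451] [[-0.707  0.001 -0.707]
 [ 0.002  1.    -0.001]
 [ 0.707 -0.002 -0.707]] [-0.04895284  1.04281272  0.74990675 -0.0417555   2.13300336 -1.62547768]Traceback (most recent call last):
  File "<stdin>", line 5, in <module>
  File "fit.py", line 16, in near
    d=min(L,key=lambda d:np.hypot(*(np.array(d['at'])-u))); return d['region'].astype(np.float32),d['p']
ValueError: min() iterable argument is empty
```

```bash
python3 -m creep '[[[0,-0.002,-0.01,0,0,0],[-0.01,-0.002,-0.02,0,0,0],[-0.025,-0.002,-0.027,0,0,0],[-0.04,-0.002,-0.029,0,0,0],[-0.05,-0.002,-0.029,0,0,0],[-0.06,-0.002,-0.029,0,0,0],[-0.065,-0.002,-0.029,0,0,0],[-0.065,-0.002,-0.029,0,0,0]]]'
cat > look.py <<'E'
import sys
from fit import *
g=(float(sys.argv[1]),float(sys.argv[2]))
st=arm.state();print(np.round(st['tcp_pos'],4))
S={c:arm.snapshot(c) for c in("side","top")}
for c in S:
    try:
        r,p=near(S[c],c,"can",g); print(c,round(p,2),fit([(S[c],r)],g))
    except ValueError: print(c,'none')
if len(sys.argv)>3:
    a=S['side']['image'][120:260,180:340,::-1];b=S['top']['image'][70:250,180:340,::-1]
    a=cv2.resize(a,(400,350),interpolation=cv2.INTER_CUBIC);b=cv2.resize(b,(400,450),interpolation=cv2.INTER_CUBIC)
    a=cv2.copyMakeBorder(a,0,100,0,0,0)
    cv2.imwrite('pics/%s.png'%sys.argv[3],np.hstack([a,b]))
E
python3 look.py .646 .004 d2
```

```text
time_s: 5.93
tcp_pos: [0.6912, 0.0021, 0.0213]
tool_rot: [0.002, 0.924, -0.001, -0.383]
contact_force: [0.5, -0.3, 0.2]
gripper_width: 0.0301
gripper_force: 0.0
[0.6912 0.0021 0.0213]
side 0.65 (array([0.65008447, 0.00556738]), np.float64(0.11589658260345459))
top none
```

View pics/d2.png

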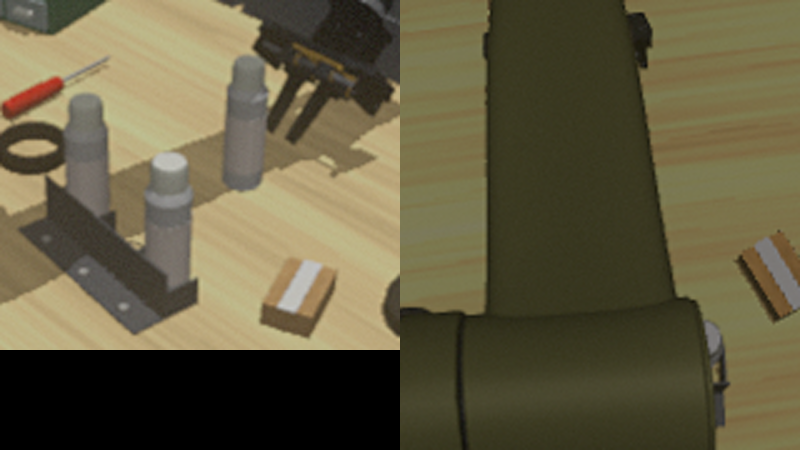

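Side view: fingertips stand just behind the can's lower body with the body clear. Start the slow push.

```bash
python3 -m creep '[[[-0.005,0,0,0,0,0],[-0.009,0,0,0,0,0],[-0.012,0,0,0,0,0],[-0.015,0,0,0,0,0],[-0.018,0,0,0,0,0],[-0.021,0,0,0,0,0],[-0.024,0,0,0,0,0],[-0.027,-0.001,0,0,0,0],[-0.03,-0.001,0,0,0,0],[-0.033,-0.001,0,0,0,0],[-0.037,-0.001,0,0,0,0],[-0.041,-0.001,0,0,0,0]]]'
python3 look.py .626 .004 d3
```

```text
time_s: 7.13
tcp_pos: [0.6506, 0.0015, 0.021]
tool_rot: [0.001, 0.924, -0.0, -0.382]
contact_force: [0.5, 1.4, 0.9]
gripper_width: 0.0298
gripper_force: 0.6
[0.6506 0.0015 0.021 ]
side 0.88 (array([0.64392905, 0.00397462]), np.float64(0.07999175786972046))
top none
```

View pics/d3.png

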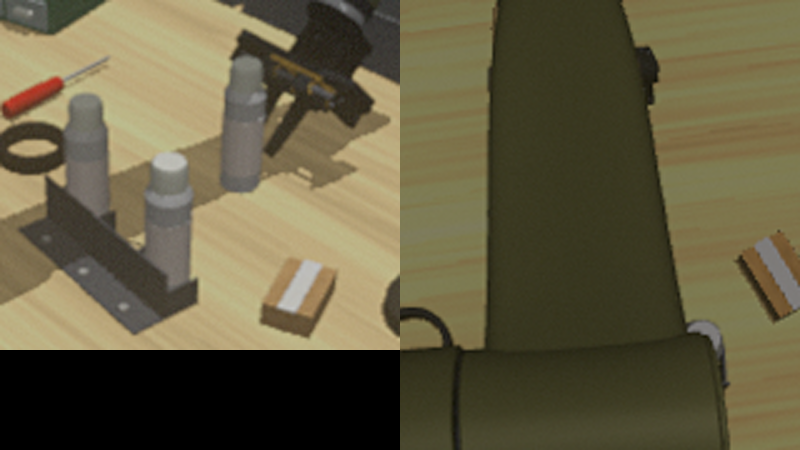

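```bash
python3 -m creep '[[[-0.003,0,0,0,0,0],[-0.006,0,0,0,0,0],[-0.009,-0.001,0,0,0,0],[-0.012,-0.001,0,0,0,0],[-0.015,-0.001,0,0,0,0]]]'
python3 look.py .63 .003
python3 - <<'E'
from h import *
w=arm.snapshot("wrist")['image'][:,:,::-1]; s=arm.snapshot("side")['image'][115:205,230:330,::-1]
cv2.imwrite('pics/d4.png',np.hstack([cv2.resize(w,(400,300)),cv2.resize(s,(334,300),interpolation=cv2.INTER_CUBIC)]))
print(arm.state()['contact_force'])
E
```

```text
time_s: 7.75
tcp_pos: [0.6355, 0.0002, 0.021]
tool_rot: [0.001, 0.924, -0.001, -0.383]
contact_force: [1.8, -0.4, 0.6]
gripper_width: 0.0299
gripper_force: 0.6
[6.355e-01 2.000e-04 2.100e-02]
side 0.66 (array([6.28222922e-01, 4.75221157e-04]), np.float64(0.06649911403656006))
top none
[ 0.61422374 -0.18323654 -0.35934066]
```

View pics/d4.png

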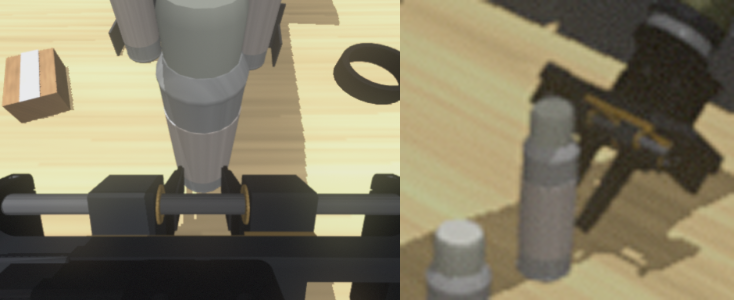

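The can slides with the tool (15 mm for 15 mm), standing upright between the tips. I'll keep pushing, turning to line up with the rack and leaning back a little for clearance to the stock cans.

```bash
python3 -m creep '[[[-0.003,0,0,0,0.5,-0.5],[-0.007,0,0,0,1,-1],[-0.011,-0.001,0,0,1.5,-1.5],[-0.015,-0.001,0,0,2,-2],[-0.019,-0.001,0,0,2.5,-2.5],[-0.023,-0.002,0,0,3,-3],[-0.027,-0.002,0,0,3.5,-3.5],[-0.031,-0.002,0,0,4,-4],[-0.035,-0.003,0,0,4.5,-4.5],[-0.039,-0.003,0,0,5,-5],[-0.043,-0.003,0,0,6,-6],[-0.047,-0.004,0,0,7,-6.7]]]'
python3 look.py .58 -.002
python3 -m creep '[[[-0.003,0,0,0,0,0],[-0.007,0,0,0,0,0],[-0.011,-0.001,0,0,0,0],[-0.015,-0.001,0,0,0,0],[-0.019,-0.001,0,0,0,0],[-0.023,-0.002,0,0,0,0],[-0.027,-0.002,0,0,0,0],[-0.031,-0.002,0,0,0,0],[-0.035,-0.003,0,0,0,0],[-0.039,-0.003,0,0,0,0],[-0.043,-0.003,0,0,0,0],[-0.047,-0.004,0,0,0,0]]]'
python3 look.py .535 -.005 d5
```

```text
time_s: 9.05
tcp_pos: [0.5884, -0.0036, 0.0212]
tool_rot: [0.056, 0.897, 0.022, -0.438]
contact_force: [2.2, 0.4, 1.4]
gripper_width: 0.0301
gripper_force: 1.1
[ 0.5884 -0.0036  0.0212]
side 0.95 (array([ 0.58420515, -0.00185424]), np.float64(0.07392740249633789))
top none
time_s: 10.25
tcp_pos: [0.5413, -0.0076, 0.021]
tool_rot: [0.055, 0.897, 0.022, -0.438]
contact_force: [1.1, 0.6, -0.4]
gripper_width: 0.0297
gripper_force: 0.5
[ 0.5413 -0.0076  0.021 ]
side 0.63 (array([ 0.53871555, -0.00541692]), np.float64(0.43393808603286743))
top 0.31 (array([ 0.535, -0.005]), np.float64(1.0))
```

View pics/d5.png

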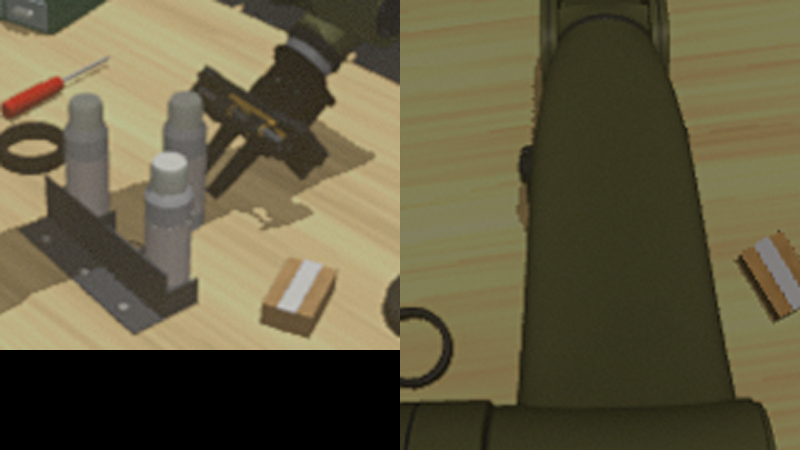

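```bash
python3 -m creep '[[[-0.003,0,0,0,0,0],[-0.007,0,0,0,0,0],[-0.011,0,0,0,0,0],[-0.015,0,0,0,0,0],[-0.019,-0.001,0,0,0,0],[-0.023,-0.001,0,0,0,0],[-0.027,-0.001,0,0,0,0],[-0.031,-0.001,0,0,0,0],[-0.035,-0.002,0,0,0,0],[-0.039,-0.002,0,0,0,0],[-0.043,-0.002,0,0,0,0],[-0.047,-0.002,0,0,0,0]]]'
python3 -m creep '[[[-0.003,0,0,0,0,0],[-0.007,0,0,0,0,0],[-0.011,0,0,0,0,0],[-0.015,-0.001,0,0,0,0],[-0.019,-0.001,0,0,0,0],[-0.022,-0.001,0,0,0,0],[-0.025,-0.001,0,0,0,0],[-0.025,-0.001,0,0,0,0]]]'
python3 - <<'E'
from h import *
w=arm.snapshot("wrist"); s=arm.snapshot("side")['image'][135:245,180:290,::-1]
b=cv2.resize(w['image'][:,:,::-1],(480,360))
cv2.imwrite('pics/d6.png',np.hstack([b,cv2.resize(s,(310,360),interpolation=cv2.INTER_CUBIC)]))
cv2.imwrite('pics/w6.png',w['image'][:,:,::-1])
print(arm.state()['tcp_pos'],arm.state()['contact_force'])
E
python3 look.py .468 -.009
```

```text
time_s: 11.45
tcp_pos: [0.4943, -0.0097, 0.021]
tool_rot: [0.055, 0.897, 0.022, -0.438]
contact_force: [0.2, 0.9, -0.3]
gripper_width: 0.03
gripper_force: 0.6
time_s: 12.12
tcp_pos: [0.4691, -0.0107, 0.021]
tool_rot: [0.055, 0.897, 0.022, -0.438]
contact_force: [-0.1, -0.5, 0.5]
gripper_width: 0.0298
gripper_force: 0.4
[ 0.46949162 -0.01067977  0.02094461] [ 0.22186909 -0.99167332 -1.0825573 ]
[ 0.4695 -0.0107  0.0209]
side 0.91 (array([ 4.67710588e-01, -3.61861229e-04]), np.float64(0.36994677782058716))
top none
```

View pics/d6.png

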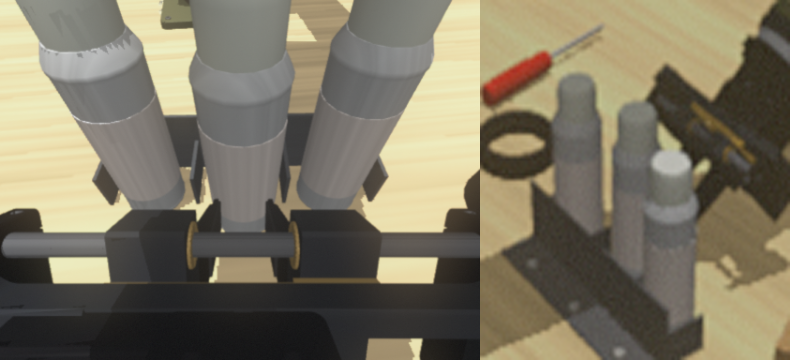

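The can is upright, entering midway between the dividers with the fingers behind it. About 20 mm remain, so I'll push 15 mm slowly and measure against the stock cans.

```bash
python3 -m creep '[[[-0.002,0,0,0,0,0],[-0.005,0,0,0,0,0],[-0.008,0,0,0,0,0],[-0.011,0,0,0,0,0],[-0.013,0,0,0,0,0],[-0.015,0,0,0,0,0],[-0.015,0,0,0,0,0]]]'
python3 - <<'E'
from h import *
w=arm.snapshot("wrist")
cv2.imwrite('pics/w7.png',cv2.resize(w['image'][:280,:,::-1],(800,438),interpolation=cv2.INTER_CUBIC))
import pickle;pickle.dump(w,open('w7.pkl','wb'))
print(arm.state()['tcp_pos'],arm.state()['contact_force'])
E
python3 look.py .45 -.009
```

```text
time_s: 13.0
tcp_pos: [0.4543, -0.0106, 0.021]
tool_rot: [0.055, 0.897, 0.022, -0.438]
contact_force: [1.2, -0.5, 0.7]
gripper_width: 0.03
gripper_force: 0.5
[ 0.45443547 -0.01065287  0.02094802] [ 0.12789733 -0.08504873 -0.96839808]
[ 0.4544 -0.0107  0.0209]
side 0.65 (array([0.47155494, 0.01610703]), np.float64(0.2588875889778137))
top none
```

View pics/w7.png

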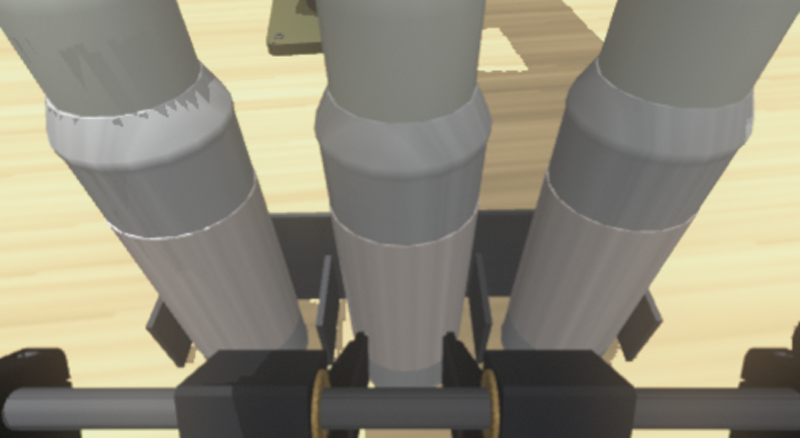

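The wrist view shows all three paper-band edges clearly: arcs at rows ~238, 245 and 231 in the enlarged picture, middle can upright. I'll fit circles at a common height to get its offset from the row.

```bash
cat > arcs.py <<'E'
from h import *
from scipy.optimize import least_squares
def run(w,A,k):
    P=[[((r+.5)/k-.5,(c+.5)/k-.5) for c,r in a] for a in A]
    def res(p):
        e=[]
        for i,a in enumerate(P):
            for q in a: e.append(np.hypot(*(onz(w,q,p[6])[:2]-p[2*i:2*i+2]))-.025)
        return np.array(e+[np.hypot(p[4]-p[0],p[5]-p[1])-.148])
    o=least_squares(res,[.452,.064,.45,-.01,.435,-.084,.1],loss='soft_l1',f_scale=.001)
    p=o.x;L,M,R=p[:2],p[2:4],p[4:6];u=(L-R)/np.linalg.norm(L-R);n=np.array([-u[1],u[0]])
    print('L',L.round(4),'M',M.round(4),'R',R.round(4),'h',p[6].round(4),'rms',np.sqrt((o.fun**2).mean()).round(5))
    c=(L+R)/2;print('rack-x offset',((M-c)@n).round(4),'rack-y',((M-c)@u).round(4),'n',n.round(3),'mid',c.round(4))
E
python3 - <<'E'
from arcs import *;import pickle
w=pickle.load(open('w7.pkl','rb'))
run(w,[[(110,229),(130,235),(165,238),(200,228),(235,203),(254,180)],[(333,215),(360,237),(405,245),(450,234),(474,212)],[(550,180),(570,208),(600,226),(640,231),(670,228),(695,215)]],800/512)
E
```

```text
L [ 0.4372 -0.0838] M [ 0.4915 -0.013 ] R [0.4536 0.0631] h 0.1019 rms 0.00461
rack-x offset 0.0461 rack-y -0.0025 n [ 0.994 -0.111] mid [ 0.4454 -0.0104]
```

```bash
sed -i 's/\[.452,.064,.45,-.01,.435,-.084,.1\]/[.43,-.084,.44,-.01,.445,.064,.1]/; s/u=(L-R)/u=(R-L)/' arcs.py
python3 - <<'E'
from arcs import *;import pickle
w=pickle.load(open('w7.pkl','rb'))
run(w,[[(110,229),(130,235),(165,238),(200,228),(235,203),(254,180)],[(333,215),(360,237),(405,245),(450,234),(474,212)],[(550,180),(570,208),(600,226),(640,231),(670,228),(695,215)]],800/512)
E
```

```text
L [ 0.4365 -0.0839] M [ 0.4491 -0.0095] R [0.453  0.0633] h 0.1013 rms 0.00055
rack-x offset -0.0042 rack-y 0.0013 n [-0.994  0.111] mid [ 0.4448 -0.0103]
```

4.2 mm short, 1.3 mm to +y. Finish that, then back straight out.

```bash
python3 -m creep '[[[-0.001,-0.0003,0,0,0,0],[-0.002,-0.0006,0,0,0,0],[-0.003,-0.001,0,0,0,0],[-0.004,-0.001,0,0,0,0],[-0.0047,-0.001,0,0,0,0],[-0.0047,-0.001,0,0,0,0],[-0.0047,-0.001,0,0,0,0]]]'
python3 -m creep '[[[0.003,-0.0004,0,0,0,0],[0.008,-0.001,0,0,0,0],[0.015,-0.0017,0,0,0,0],[0.025,-0.003,0,0,0,0],[0.035,-0.004,0,0,0,0],[0.05,-0.006,0,0,0,0],[0.06,-0.007,0,0,0,0],[0.06,-0.007,0,0,0,0]]]'
python3 - <<'E'
from h import *
w=arm.snapshot("wrist")
cv2.imwrite('pics/w8.png',cv2.resize(w['image'][:300,:,::-1],(800,469),interpolation=cv2.INTER_CUBIC))
import pickle;pickle.dump(w,open('w8.pkl','wb'))
E
```

```text
time_s: 13.83
tcp_pos: [0.45, -0.0117, 0.0209]
tool_rot: [0.055, 0.897, 0.022, -0.438]
contact_force: [0.8, -0.6, -1.0]
gripper_width: 0.0299
gripper_force: 0.5
time_s: 14.5
tcp_pos: [0.5121, -0.019, 0.0208]
tool_rot: [0.055, 0.898, 0.022, -0.437]
contact_force: [0.5, 0.3, -0.0]
gripper_width: 0.0298
gripper_force: 0.0
```

View pics/w8.png

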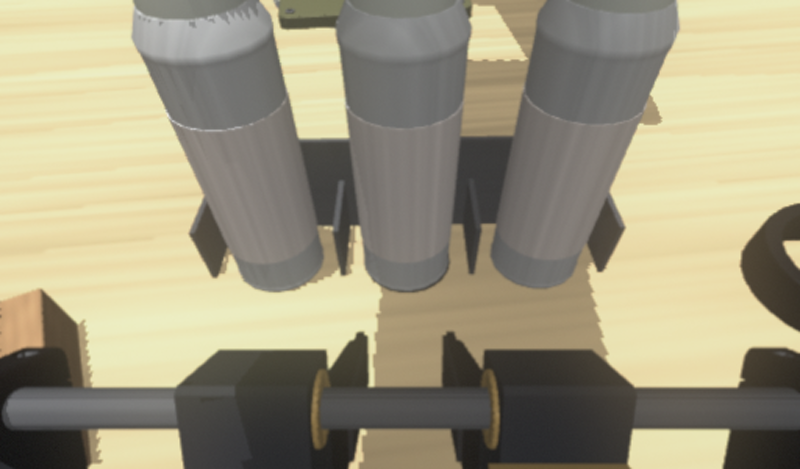

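The can stands upright in the bay (base arc bottom at row 291, col 406, level with the stock cans at 291 and 287) and the fingers are clear. Measure once more.

```bash
python3 - <<'E'
from arcs import *;import pickle
w=pickle.load(open('w8.pkl','rb'));k=800/512
run(w,[[(170,121),(200,130),(230,129),(260,119),(284,100)],[(347,107),(375,124),(406,129),(440,121),(462,104)],[(524,97),(550,114),(580,122),(615,122),(638,114)]],k)
run(w,[[(238,275),(250,286),(278,291),(305,285),(321,268)],[(366,272),(380,286),(406,291),(432,285),(448,270)],[(492,264),(505,278),(535,287),(562,281),(575,270)]],k)
E
python3 -m creep '[[[0.03,-0.003,0.01,0,0,0],[0.06,-0.006,0.03,0,0,0],[0.09,-0.009,0.06,0,0,0],[0.12,-0.012,0.1,0,0,0],[0.14,-0.014,0.13,0,0,0],[0.14,-0.014,0.17,0,0,0],[0.14,-0.014,0.21,0,0,0],[0.14,-0.014,0.25,0,0,0],[0.14,-0.014,0.28,0,0,0],[0.14,-0.014,0.28,0,0,0],[0.14,-0.014,0.28,0,0,0]]]'
```

```text
L [ 0.4365 -0.0837] M [ 0.4447 -0.0102] R [0.4517 0.0636] h 0.1006 rms 0.00029
rack-x offset -0.0006 rack-y -0.0001 n [-0.995  0.102] mid [ 0.4441 -0.0101]
L [ 0.5139 -0.091 ] M [ 0.5258 -0.0191] R [0.5295 0.0538] h 0.0487 rms 0.00931
rack-x offset -0.0042 rack-y -0.0 n [-0.994  0.107] mid [ 0.5217 -0.0186]
time_s: 15.47
tcp_pos: [0.6504, -0.0327, 0.3038]
tool_rot: [0.055, 0.898, 0.021, -0.435]
contact_force: [-0.1, -0.1, -0.9]
gripper_width: 0.0302
gripper_force: 0.0
```

```bash
python3 -c "
from plant import arm
print(arm.hand_in())"
```

```text
the job is handed in; nothing more can be done
None
```

I pushed the can into the rack's empty middle bay, where it stands upright. By the last wrist-camera fit it is about 0.6 mm short of the line through the other two cans and centred to within 0.1 mm sideways. The ring itself was hidden by then. The arm backed clear, and I handed the job in at about 15.5 s.

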